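# Stand the fallen menu stand back up against the bottle plinth

## Robot

A 6-joint arm with a two-finger parallel gripper is mounted at the origin on the work surface. World frame = base frame: x ahead of the robot, y to its left, z up, the work surface at z = 0. Lengths are in m, angles in degrees, forces in N, time in s.
With the tool pointing down it reaches from about 0.25 to 0.725 m from the base axis. Payload 9.7 kg.
Tool frame: the origin (TCP) lies at the very end of the fingers, on their centre line; the grasp point (between the pads) lies bot.hold_point_z behind it (bot.hold_point_z is the distance from the TCP to the grasp point, in m); x points along the fingers, y is the direction in which the jaws open and shut, and the axes are right-handed (so a half turn about x gives the same grasp; the last joint's range is limited). The gripper opens to 85 mm and grips with 20 to 120 N. Pads are 22 mm wide; open, the fingers measure 114 mm over their backs; the gripper's body (76 mm by 85 mm) begins 54 mm behind the grasp point. The pads swing forward as they close: fully open they stand 13 mm farther back than shut.
Start: joints at [-67.895, 4.979, 10.078, 95.1, 0, 90], TCP at [0.207, -0.51, 0.231] pointing down, gripper open.
Joint ranges: [-179.16, 179.16], [-48.56, 103.87], [-65.8, 70.77], [-126.05, 130.52], [-82.76, 87.17], [-180, 180]. Speed limits (degrees/s): [127.2, 127.2, 147.25, 180, 180, 180].

## Interface

Orientations are given as [roll, pitch, yaw] about the fixed x, y, z axes, in that order (R = Rz(yaw) Ry(pitch) Rx(roll)).
In Python, from workcell import bot, imaging gives the robot as it stands.
- The arm moves only by the shell command python3 -m inch 'ROWS' [OPENING] [FORCE]. ROWS is JSON, a list of rows, each a list of 2 entries, a list of its own where there are three numbers: the shift along the tool's x, y, z in mm, then the turn about the tool's x in rad. A call has 1 to 8 rows; each row shifts and turns the commanded pose from where the row before left it, along the tool's axes as they then stand; what a row does not reach is not made up. A row lasts 1/12 s, in which the tool goes at most 41.7 mm and 7.16 degrees, less where a joint would pass 70% of its speed; a pose out of reach is approached as far as the arm can. A call with a gripper value outside its range is refused whole. OPENING is the opening in per cent of the stroke, from 0 (shut) to 100 (fully open), set as the call begins (- or left out, the last holds). The fingers move at their own pace and stop on an object; FORCE is the grip in N (left out, the last holds). Time passes only in rows, so rows that do not move let the fingers close. It gives the time, the measured TCP pose, the force and the opening at its end, in the units of the state.
- bot.get_obs(): the state, without advancing time (a new reading comes with each control period).
- imaging.camera(name): name is "scene" or "top" or "wrist"; returns a dict with "color" (400x640x3 uint8, red, green, blue), "fovy" (degrees; the focal length in pixels is half the picture's height over the tangent of half this angle, whatever the lens; pixels are square), "cx", "cy" (the principal point, pixels), "k1" (the pictures are not rectified: a ray, as slopes to the right and down, at radius r is drawn at 1 + k1 r^2 times it, then the intrinsics apply), "xyz" and "attitude" of the camera in the world. Camera axes: x right, y down, z forward; pixel columns grow to the right and rows downward; lengths in m; the calibration is good to about 2 mm. A picture is of the moment at which its call begins. There is no depth.
- bot.job_done(): hands the job in, once; it reports no verdict.
The state is a dict: "time": time; "q": joint angles; "qd": joint speeds; "joint_efforts": joint torques, N m; "ee_pos": TCP position; "tcp_rot": TCP orientation; "wrist_force": force on the tool from outside, world axes, zero at the start; "torque": the same for the moment, N m; "opening": finger opening in m.
Only numpy, scipy, OpenCV 4.12 (cv2) and the standard library are available. Lean on these libraries where they do the work, as an engineer would, in place of code of your own. Each camera call takes 0.05 s, during which the arm holds its last target. There are 200 camera calls.

## Task

The little brass-footed menu stand has fallen on its back on the bar cart. Push on its foot with your fingertips to tip it back upright, then push it along the board until its back rests flush against the front of the marble bottle plinth, and leave it standing there. Push gently, never grip it or lift it off the board, and leave everything else alone.

Things in the scene. Friction and masses are not known exactly. Their poses are not given: they have to be found in the camera images.
- menu_stand: Fallen menu stand, 0.5 to 0.8 kg, a rigid L 110 mm wide: brass foot plate 80 mm deep, 18 mm thick; wood panel with white card, 10 mm thick, rising from the foot's rear edge to 115 mm above the underside. Origin: middle of the heel (bottom rear edge of the foot), about which it tips. Own x along the heel, y up the panel (vertical once upright), z from the panel's back to the front of the foot.
- foot_edge (a point): Middle of the top front edge of the stand's foot: own y 18, z 80 mm from its origin. At the start the stand lies on its back: the foot is an upright wall 80 mm tall and this edge is on its top, on the panel's side. The panel lies flat (10 mm high), pointing to the plinth, up to 27 degrees off square.
- heel_a (a point): One end of the menu stand's heel: 55 mm from its origin along its own -x. Centre of mass of the stand: about 18 mm in own y and 34 mm in own z from the heel, so a push of about 2 N near the top of the foot wall, along own -y, tips it about the heel; past about 30 degrees it falls onto its foot by itself.
- heel_b (a point): The other end of the heel: 55 mm from its origin along its own +x. Standing, the stand slides on the smooth board with a few newtons.
- plinth_face (a point): Middle of the foot of the front face of the fixed white marble plinth, on the robot's right. The slab is 420 mm long, 130 mm deep, 30 mm high; four bottles on it reach 195 mm above the board, none within 40 mm of the face. Own x along the face, y level into the plinth (free board at negative y), z up.
- siphon: Bystander, to be left alone: bottle-shaped clear glass soda siphon, 86 mm across and 256 mm tall, steel head with spout and trigger lever; closed, empty, 0.9 kg. Origin at the centre of its underside.
- coupe: Bystander, to be left alone: green glass coupe on a thin stem, 94 mm across the rim, 122 mm tall. Origin at the centre of its underside.
- squeezer: Bystander, to be left alone: steel hand lemon squeezer lying closed, about 250 mm long, 55 mm high: the round cup, 80 mm across, is at its origin and the two handles run 200 mm along its own -x.
- mould: Bystander, to be left alone: blue round silicone ice sphere mould, 78 mm across, 77 mm tall. Origin at the centre of its underside.
- jigger: Bystander, to be left alone: copper double measure, 48 mm across, 90 mm tall. Origin at the centre of its underside.
- coasters: Bystander, to be left alone: stack of four round coasters, 94 mm across, 24 mm high. Origin at the centre of its underside.
Not all that is in view belongs to the job. Several things look just like the menu_stand: the one meant starts farthest to the robot's right.

How it is judged (in metres and radians):
On the way, in this order (a step that is already met when the one before it is completed fails the run):
1. the menu stand stands upright on its foot, before it reaches the plinth (angle between menu_stand's own y axis and vertical below 0.12 rad and height (world z) of menu_stand below 0.008 m), for 0.2 s.
2. it has been pushed, upright, back against the plinth (angle between menu_stand's own y axis and vertical below 0.12 rad and y of each of heel_a, heel_b in the frame of plinth_face above -0.008 m), for 0.2 s.
At the end, for the whole second after the job is handed in: The menu stand stands upright on its foot on the board (panel within 0.12 rad of vertical), at rest, with both ends of its heel within 8 mm of the plinth's front face and its middle within 160 mm of the middle of that face (all of step 2 and x of menu_stand in the frame of plinth_face between -0.16 and 0.16 m and height (world z) of menu_stand below 0.008 m and linear speed of menu_stand below 0.01 m/s and angular speed of menu_stand below 0.1 rad/s); the robot touches nothing.
It fails at once if the menu stand is lifted: its heel rises more than 20 mm off the board (height (world z) of menu_stand above 0.02 m).
It fails at once if the menu stand is gripped or forced: fingers press on it with more than 30 N while it is not swinging (contact force between the fingers and menu_stand above 30 N and angular speed of menu_stand below 0.3 rad/s and linear speed of menu_stand below 0.05 m/s).
It fails at once if a bystander is shifted more than 20 mm or tilted (distance of any of siphon, coupe, squeezer, mould, jigger, coasters from where it was at the start of the episode above 0.02 m or angle between any of siphon, coupe, squeezer, mould, jigger, coasters's own z axis and vertical above 0.25 rad).
It also fails if it takes over 64 s, if anything falls off the work surface, if the arm or the gripper's body presses on something with over 40 N, if the wrist force passes 120 N, or if a joint passes its speed limit or range.

## Working session

There is one attempt and no reset: what is moved stays moved. The work goes in short steps, Python scripts to look and compute and a shell command to move; the robot and the scene stay as the last step left them, time stands still between calls to the robot, and variables do not carry over. Pictures are saved under pics/ and viewed, about 8 in all and at most 12, crops included, and the job is handed in when it is done.

```bash
mkdir -p pics
cat > h.py <<'E'
import numpy as np, cv2
from scipy.spatial.transform import Rotation as R
from workcell import bot, imaging
def shot(name,fn=None):
    c=imaging.camera(name)
    if fn: cv2.imwrite('pics/'+fn+'.png',c['color'][:,:,::-1])
    return c
def cam(c):
    f=c['color'].shape[0]/2/np.tan(np.radians(c['fovy'])/2)
    A=np.asarray(c['attitude']); M=A if A.shape==(3,3) else R.from_euler('xyz',A,degrees=True).as_matrix()
    return f,M,np.array(c['xyz'])
def ray(c,uv):
    f,M,o=cam(c); K=np.array([[f,0,c['cx']],[0,f,c['cy']],[0,0,1.]])
    d=cv2.undistortPoints(np.array(uv,float).reshape(-1,1,2),K,np.array([c['k1'],0,0,0.]))[:,0]
    return o,np.c_[d,np.ones(len(d))]@M.T
def onplane(c,uv,z):
    o,d=ray(c,uv); return o+d*((z-o[2])/d[:,2])[:,None]
E
python3 - <<'E'
from h import *
for n in('top','scene'):
    c=shot(n,n+'0'); print(n,c['fovy'],c['cx'],c['cy'],c['k1'],c['xyz'],c['attitude'])
print(bot.get_obs(), bot.hold_point_z)
E
```

```text
top 55.115255282009855 313.71319096453004 200.6106888349048 -0.08428409538276996 [0.50247457 0.14326677 1.03910324] [-175.86284448   -0.53579236  -91.27090333]
scene 48.981624320104686 316.77992317747635 191.77123178685412 0.00828945968958448 [1.16571083 0.25721877 0.92903607] [-145.26140592   -0.48908703  100.62083227]
{'time': 0.1, 'q': array([-6.78970188e+01,  5.00886638e+00,  1.00400425e+01,  9.51000738e+01,
       -1.15933788e-03,  9.00012336e+01]), 'qd': array([-0.06162819, -0.08971416,  0.11029811, -0.1362375 , -0.00764924,
       -0.04446684]), 'joint_efforts': array([-6.71907765e-04, -5.21557224e+01,  4.65655231e+01,  1.59023440e-02,
       -5.44553203e-06,  1.44060942e-05]), 'ee_pos': array([ 0.20686847, -0.5093949 ,  0.23065455]), 'tcp_rot': array([-89.0347449 ,  89.93109255, 113.06700349]), 'wrist_force': array([0.56425127, 0.52467272, 0.06176088]), 'torque': array([-0.00053504, -0.02917373,  0.00192511]), 'opening': 0.08558571599649109} 0.0187
```

View pics/top0.png

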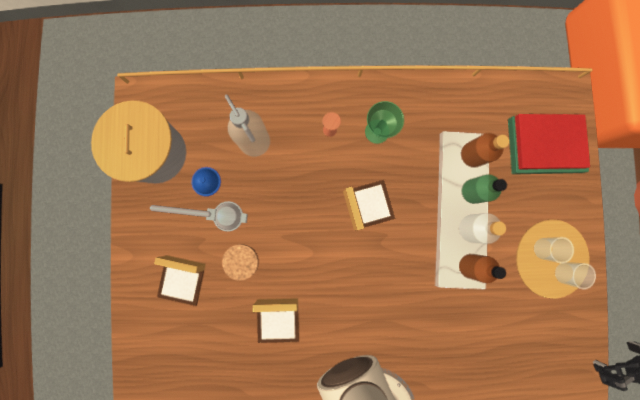

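View pics/scene0.png

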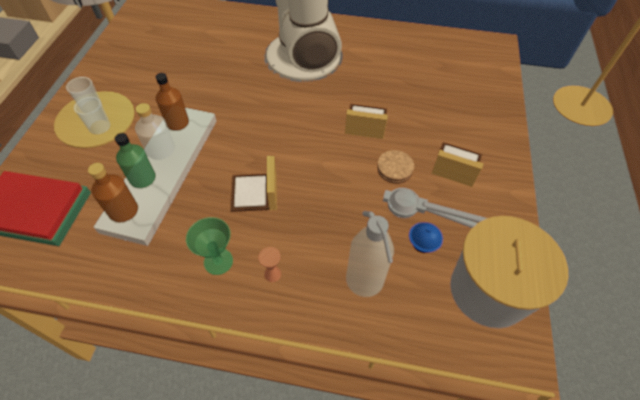

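The candidates in the top view are L-stands at (370,205), (180,280) and (277,322). Image right is the robot's right, so the one at (370,205) is meant, and its panel also points at the plinth. I'll confirm it in a crop and measure it.

Run:
```python
from h import *
c=shot('top');s=shot('scene')
print(onplane(c,[[370,205],[180,280],[277,322]],0)[:,:2].round(3))
for n,k,(u0,u1,v0,v1) in(('top',c,(335,405,170,240)),('scene',s,(220,290,145,220))):
    hsv=cv2.cvtColor(k['color'],cv2.COLOR_RGB2HSV); m=np.zeros(hsv.shape[:2],np.uint8)
    sub=hsv[v0:v1,u0:u1]
    b=cv2.inRange(sub,(18,110,90),(30,255,255)); w=cv2.inRange(sub,(0,0,170),(180,60,255))
    for nm,mm in(('brass',b),('card',w)):
        ct=max(cv2.findContours(mm,0,1)[0],key=cv2.contourArea); r=cv2.minAreaRect(ct)
        print(n,nm,cv2.contourArea(ct),(cv2.boxPoints(r)+[u0,v0]).round(1).tolist())
        if n=='top':
            P=onplane(k,cv2.boxPoints(r)+[u0,v0],.08 if nm=='brass' else .01); print(P[:,:2].round(4).tolist())
# plinth face
hsv=cv2.cvtColor(c['color'],cv2.COLOR_RGB2HSV); w=cv2.inRange(hsv,(0,0,150),(180,60,255)); 
w[:,:425]=0; w[:,500:]=0
L=[]
for v in range(140,285,4):
    x=np.flatnonzero(w[v]); 
    if len(x): L.append((x[0],v))
P=onplane(c,L,0.03);print('plinth',L[::6],P[::6,:2].round(4).tolist())
v=cv2.fitLine(P[:,:2].astype(np.float32),cv2.DIST_HUBER,0,.01,.01).ravel();print(v)
a=cv2.resize(c['color'][140:300,320:520],None,fx=3.5,fy=3.5,interpolation=2)
cv2.imwrite('pics/crop.png',a[:,:,::-1])
```

```text
[[ 0.562 -0.021]
 [ 0.37   0.499]
 [ 0.253  0.237]]
top brass 239.0 [[345.2, 188.1], [351.5, 186.3], [363.3, 227.6], [357.0, 229.4]]
[[0.6015, 0.0528], [0.6058, 0.0367], [0.5012, 0.0101], [0.497, 0.0261]]
top card 816.0 [[354.6, 191.7], [380.6, 184.2], [389.5, 215.2], [363.5, 222.6]]
[[0.5985, 0.0209], [0.6173, -0.0505], [0.5329, -0.0716], [0.5146, -0.0004]]
scene brass 365.0 [[266.0, 156.0], [275.0, 156.0], [275.0, 209.0], [266.0, 209.0]]
scene card 787.5 [[235.0, 205.0], [235.0, 176.0], [264.0, 176.0], [264.0, 205.0]]
plinth [(np.int64(442), 140), (np.int64(442), 164), (np.int64(442), 188), (np.int64(441), 212), (np.int64(440), 236), (np.int64(439), 260), (np.int64(438), 284)] [[0.7325, -0.2192], [0.6667, -0.2157], [0.6017, -0.2124], [0.5375, -0.2067], [0.4738, -0.2012], [0.4105, -0.196], [0.3474, -0.1911]]
[ 0.9969182  -0.0784479   0.53835285 -0.20613874]
```

View pics/crop.png

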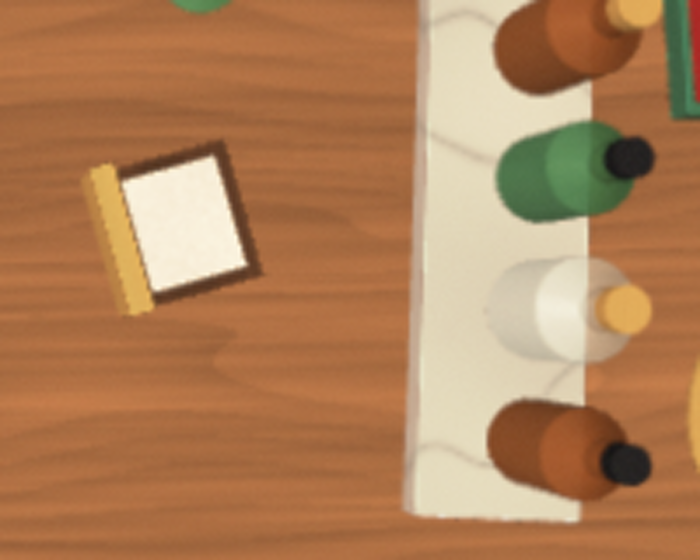

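The crop confirms it: foot wall at crop (119,240), panel pointing right at the plinth face at crop x≈412. I'll work out the approach in tool axes.

```bash
cat >> h.py <<'E'
def togo(p,ang):  # shift in current tool axes (mm), turn (rad) to put tool y at angle ang
    o=bot.get_obs(); M=R.from_euler('xyz',o['tcp_rot'],degrees=True).as_matrix()
    print('pos',np.round(o['ee_pos'],4),'axes',M.round(2).tolist())
    print('shift',(M.T@(np.array(p)-o['ee_pos'])*1000).round(1))
    cur=np.degrees(np.arctan2(M[1,1],M[0,1])); d=(ang-cur+90)%180-90
    print('tool y angle',cur.round(2),'turn about tool x rad',-np.radians(d).round(4))
E
python3 -c "
from h import *
togo([.56,-.001,.27],14.4)"
```

```text
pos [ 0.2069 -0.5094  0.2309] axes [[-0.0, 0.38, -0.93], [0.0, -0.93, -0.38], [-1.0, -0.0, -0.0]]
shift [ -38.9 -338.2 -518.5]
tool y angle -67.89 turn about tool x rad -1.4363
```

```bash
python3 -m inch '[[[-8,0,0],-0.12],[[-8,0,0],-0.12],[[-8,0,0],-0.12],[[-8,0,0],-0.12],[[-7,0,0],-0.12],[[0,0,0],-0.12],[[0,0,0],-0.12],[[0,0,0],-0.12]]' 50 20
python3 -m inch '[[[0,0,0],-0.12],[[0,0,0],-0.12],[[0,0,0],-0.12],[[0,0,0],-0.116],[[0,23,-20],0],[[0,23,-20],0],[[0,23,-20],0],[[0,23,-20],0]]'
python3 -m inch '[[[0,23,-20],0],[[0,23,-20],0],[[0,23,-20],0],[[0,23,-20],0],[[0,23,-20],0],[[0,23,-20],0],[[0,23,-20],0],[[0,23,-20],0]]'
python3 -m inch '[[[0,23,-20],0],[[0,23,-20],0],[[0,23,-20],0],[[0,23,-20],0],[[0,23,-20],0],[[0,23,-20],0],[[0,10,0],0],[[0,0,0],0]]'
python3 -c "
from h import *
togo([.56,-.001,.066],14.4)"
```

```text
time: 0.87
ee_pos: [0.207, -0.5096, 0.2702]
tcp_rot: [-135.0, 90.0, 122.5]
wrist_force: [0.2, -1.1, -0.1]
opening: 0.0432
time: 1.53
ee_pos: [0.2766, -0.4081, 0.27]
tcp_rot: [-164.5, 90.0, 119.8]
wrist_force: [1.0, -1.0, -0.4]
opening: 0.0425
time: 2.2
ee_pos: [0.4152, -0.2071, 0.2703]
tcp_rot: [42.1, 90.0, -33.5]
wrist_force: [-0.4, -0.0, 0.7]
opening: 0.0428
time: 2.87
ee_pos: [0.5295, -0.0542, 0.2693]
tcp_rot: [-112.9, 89.9, 171.7]
wrist_force: [0.7, -0.6, 0.1]
opening: 0.0427
pos [ 0.5295 -0.0542  0.2693] axes [[-0.0, 0.97, 0.25], [0.0, 0.25, -0.97], [-1.0, -0.0, -0.0]]
shift [203.3  43.  -43.8]
tool y angle 14.54 turn about tool x rad 0.0024
```

```bash
python3 -m inch '[[[10,22,-22],0],[[30,21,-21],0],[[30,0,0],0],[[30,0,0],0],[[30,0,0],0],[[0,0,0],0],[[0,0,0],0]]'
python3 - <<'E'
from h import *
togo([.56,-.001,.066],14.4)
w=shot('wrist','w1'); s=shot('scene')
print(w['xyz'],w['attitude'])
cv2.imwrite('pics/s1.png',np.hstack([cv2.resize(s['color'][80:280,160:360],(400,400)),cv2.resize(w['color'],(400,250))[0:250] if 0 else cv2.copyMakeBorder(cv2.resize(w['color'],(400,250)),75,75,0,0,0)])[:,:,::-1])
E
```

```text
time: 3.45
ee_pos: [0.5578, -0.0044, 0.1401]
tcp_rot: [-101.0, 89.8, -176.6]
wrist_force: [-0.1, -1.2, 1.5]
opening: 0.0428
pos [ 0.5578 -0.0044  0.1401] axes [[-0.0, 0.97, 0.25], [-0.0, 0.25, -0.97], [-1.0, -0.0, -0.0]]
shift [74.1  3.2 -2.7]
tool y angle 14.33 turn about tool x rad -0.0013
[0.54002246 0.06983506 0.28210751] [1.62381535e+02 1.59209412e-01 1.43742476e+01]
```

View pics/s1.png

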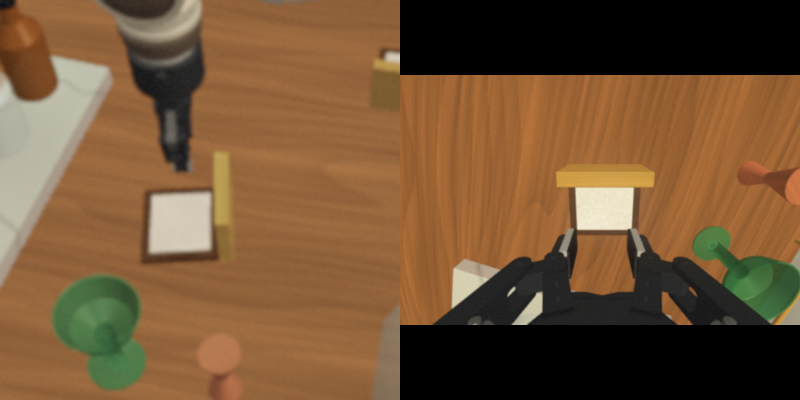

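```bash
python3 -m inch '[[[20,3,-1],0],[[20,0,0],0],[[20,0,0],0],[[18,0,0],0],[[0,0,0],0],[[0,0,0],0]]'
python3 -m inch '[[[0,0,-5],0],[[0,0,-5],0],[[0,0,-5],0],[[0,0,-5],0],[[0,0,-5],0],[[0,0,-5],0]]'
python3 - <<'E'
from h import *
w=shot('wrist'); s=shot('scene')
cv2.imwrite('pics/s2.png',np.hstack([cv2.resize(s['color'][80:280,160:360],(400,400)),cv2.copyMakeBorder(cv2.resize(w['color'],(400,250)),75,75,0,0,0)])[:,:,::-1])
E
```

```text
time: 4.05
ee_pos: [0.5622, -0.0021, 0.0643]
tcp_rot: [74.5, 89.9, -1.1]
wrist_force: [-0.1, -0.5, 0.6]
opening: 0.0427
time: 4.55
ee_pos: [0.5544, 0.0278, 0.0632]
tcp_rot: [67.1, 89.9, -8.6]
wrist_force: [0.5, -1.3, 1.8]
opening: 0.0426
```

View pics/s2.png

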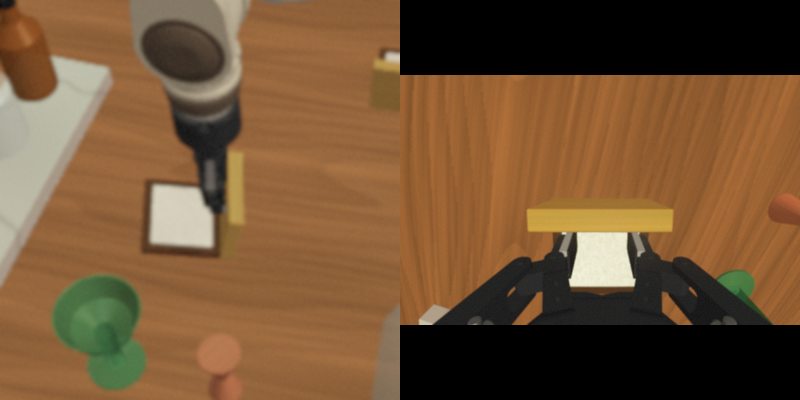

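The fingers are centred on the foot's panel side and it has begun to tip about the heel, with the panel raised a little. I'll keep pushing, then run ahead of the falling panel.

```bash
python3 -m inch '[[[0,0,-5],0],[[0,0,-5],0],[[0,0,-6],0],[[0,0,-7],0],[[0,0,-8],0],[[0,0,-10],0],[[0,0,-12],0],[[0,0,-12],0]]'
python3 -m inch '[[[0,0,-10],0],[[0,0,-8],0],[[0,0,0],0],[[0,0,0],0]]'
python3 - <<'E'
from h import *
w=shot('wrist'); s=shot('scene')
print(bot.get_obs()['ee_pos'])
cv2.imwrite('pics/s3.png',np.hstack([cv2.resize(s['color'][80:280,160:360],(400,400)),cv2.copyMakeBorder(cv2.resize(w['color'],(400,250)),75,75,0,0,0)])[:,:,::-1])
E
```

```text
time: 5.32
ee_pos: [0.5377, 0.0915, 0.0627]
tcp_rot: [-160.2, 90.0, 124.1]
wrist_force: [-0.2, 0.1, -0.4]
opening: 0.0425
time: 5.65
ee_pos: [0.5336, 0.1081, 0.0627]
tcp_rot: [33.0, 90.0, -42.6]
wrist_force: [-0.1, -0.6, 0.3]
opening: 0.0427
[0.5336804  0.10744635 0.06265442]
```

View pics/s3.png

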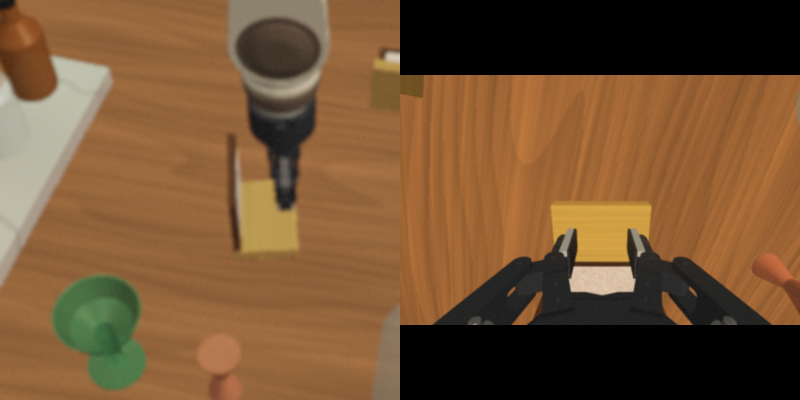

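The stand is upright and the fingers are over its foot. I'll move out past the foot front and measure the stand there.

```bash
python3 -m inch '[[[0,0,-12],0],[[0,0,-12],0],[[0,0,-12],0],[[0,0,-12],0],[[0,0,-8],0],[[0,0,0],0]]'
python3 - <<'E'
from h import *
w=shot('wrist'); 
hsv=cv2.cvtColor(w['color'],cv2.COLOR_RGB2HSV)
b=cv2.inRange(hsv,(18,110,90),(30,255,255))
cts=[x for x in cv2.findContours(b,0,1)[0] if cv2.contourArea(x)>100]
for ct in cts:
    r=cv2.minAreaRect(ct); B=cv2.boxPoints(r); print(cv2.contourArea(ct),B.round(0).tolist(), onplane(w,B,.018)[:,:2].round(4).tolist())
print(bot.get_obs()['ee_pos'])
cv2.imwrite('pics/w4.png',w['color'][:,:,::-1])
E
```

```text
time: 6.25
ee_pos: [0.5192, 0.1637, 0.0627]
tcp_rot: [168.4, 90.0, 92.9]
wrist_force: [1.2, -0.1, 0.9]
opening: 0.043
6969.5 [[270.0, 272.0], [376.0, 272.0], [376.0, 352.0], [270.0, 352.0]] [[0.492, 0.1198], [0.5659, 0.1389], [0.5889, 0.0685], [0.5061, 0.047]]
6353.5 [[-0.0, 0.0], [56.0, 0.0], [56.0, 126.0], [0.0, 126.0]] [[0.2946, 0.2555], [0.333, 0.2615], [0.3358, 0.1871], [0.2946, 0.178]]
[0.51942236 0.16291624 0.06266857]
```

View pics/w4.png

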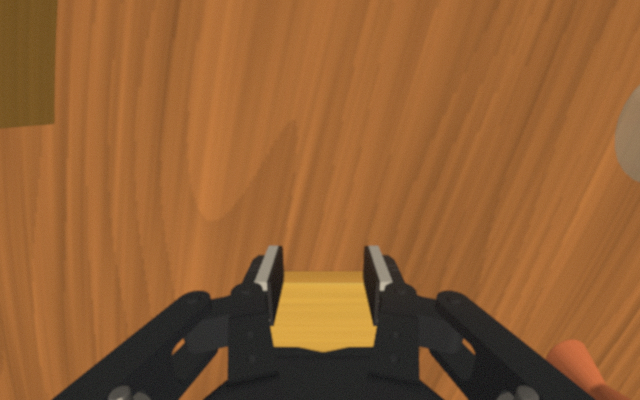

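```bash
python3 -m inch '[[[20,0,0],0],[[20,0,0],0],[[12,0,0],0],[[4,0,0],0],[[2,0,0],0],[[0,0,0],0],[[0,0,0],0]]'
python3 -m inch '[[[0,0,8],0],[[0,0,8],0],[[0,0,8],0],[[0,0,5],0],[[0,0,5],0],[[0,0,5],0],[[0,0,5],0],[[0,0,5],0]]'
python3 - <<'E'
from h import *
c=shot('top'); cv2.imwrite('pics/t5.png',cv2.resize(c['color'][140:300,290:490],None,fx=3,fy=3)[:,:,::-1])
E
```

```text
time: 6.88
ee_pos: [0.5203, 0.1619, 0.0056]
tcp_rot: [91.2, 89.9, 15.6]
wrist_force: [0.3, 0.3, -0.1]
opening: 0.0427
time: 7.55
ee_pos: [0.5321, 0.1144, 0.005]
tcp_rot: [146.7, 89.9, 71.1]
wrist_force: [-0.8, 5.0, 2.4]
opening: 0.0426
```

View pics/t5.png

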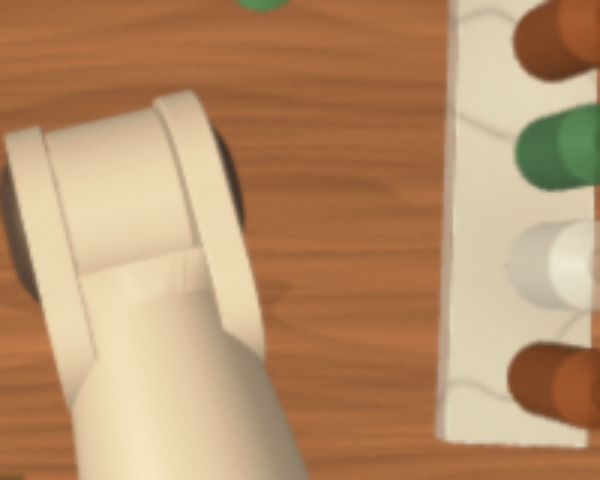

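Contact at 5 N, as expected while sliding. Now I'll push and turn gradually towards square.

```bash
for i in 1; do python3 -m inch '[[[0,0,6],0.02],[[0,0,6],0.02],[[0,0,6],0.02],[[0,0,6],0.02],[[0,0,6],0.02],[[0,0,6],0.02],[[0,0,6],0.02],[[0,0,6],0.02]]'
python3 -m inch '[[[0,0,6],0.02],[[0,0,6],0.02],[[0,0,6],0.02],[[0,0,6],0.02],[[0,0,6],0.02],[[0,0,6],0.02],[[0,0,6],0.02],[[0,0,6],0.02]]'; done
python3 - <<'E'
from h import *
togo([.54,0,.005],-4.5)
w=shot('wrist');s=shot('scene')
cv2.imwrite('pics/s6.png',np.hstack([cv2.resize(s['color'][80:280,100:300],(400,400)),cv2.copyMakeBorder(cv2.resize(w['color'],(400,250)),75,75,0,0,0)])[:,:,::-1])
E
```

```text
time: 8.27
ee_pos: [0.5408, 0.0668, 0.0049]
tcp_rot: [116.1, 90.0, 31.2]
wrist_force: [-0.2, 4.7, 3.2]
opening: 0.0421
time: 8.93
ee_pos: [0.5418, 0.0188, 0.0049]
tcp_rot: [112.7, 90.0, 18.7]
wrist_force: [2.2, 4.8, 2.9]
opening: 0.0426
pos [0.5418 0.0188 0.0049] axes [[0.0, 1.0, -0.07], [0.0, -0.07, -1.0], [-1.0, 0.0, -0.0]]
shift [-0.1 -0.5 18.9]
tool y angle -4.06 turn about tool x rad 0.0077
```

View pics/s6.png

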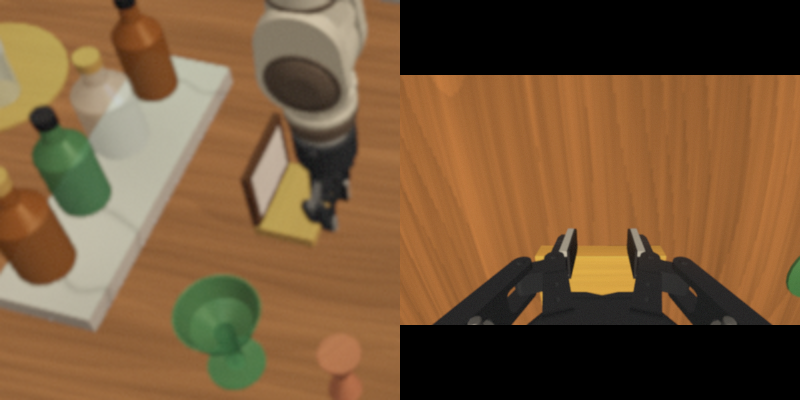

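The stand's back is now about parallel to the plinth face, with roughly 130 mm to go.

```bash
python3 -m inch '[[[0,0,8],0.008],[[0,0,8],0],[[0,0,8],0],[[0,0,8],0],[[0,0,8],0],[[0,0,8],0],[[0,0,8],0],[[0,0,8],0]]'
python3 -m inch '[[[0,0,8],0],[[0,0,8],0],[[0,0,8],0],[[0,0,6],0],[[0,0,5],0],[[0,0,5],0],[[0,0,4],0],[[0,0,4],0]]'
python3 -m inch '[[[0,0,2],0],[[0,0,2],0],[[0,0,2],0]]'
python3 - <<'E'
from h import *
s=shot('scene');c=shot('top')
print(bot.get_obs()['wrist_force'])
cv2.imwrite('pics/s7.png',np.hstack([cv2.resize(s['color'][80:230,80:230],(400,400)),cv2.resize(c['color'][120:300,310:490],(400,400))])[:,:,::-1])
E
```

```text
time: 9.7
ee_pos: [0.5364, -0.0454, 0.0045]
tcp_rot: [-73.5, 90.0, -167.9]
wrist_force: [0.3, 3.8, -1.7]
opening: 0.0427
time: 10.37
ee_pos: [0.5329, -0.0927, 0.0047]
tcp_rot: [-162.7, 90.0, 102.9]
wrist_force: [0.4, 2.9, -2.0]
opening: 0.0429
time: 10.62
ee_pos: [0.5325, -0.0984, 0.0047]
tcp_rot: [-142.3, 90.0, 123.3]
wrist_force: [-0.1, 2.7, -2.3]
opening: 0.0426
[0.47162799 0.13126648 0.09885478]
```

View pics/s7.png

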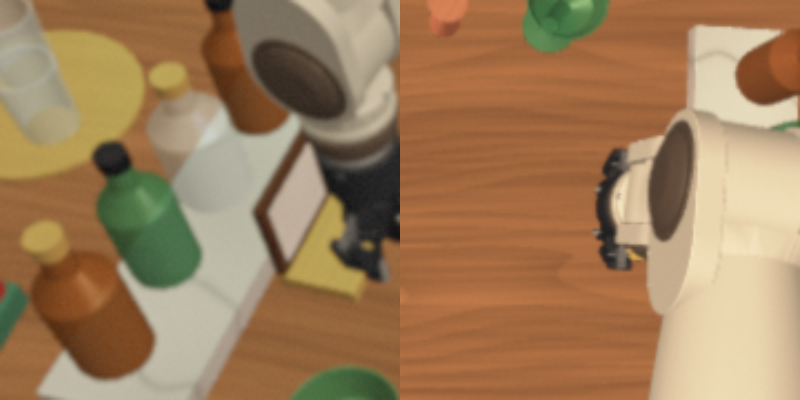

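It's within about 15 mm. I'll creep in until the force rises.

```bash
for k in 1; do python3 -m inch '[[[0,0,2],0],[[0,0,2],0],[[0,0,2],0]]'
python3 -m inch '[[[0,0,1.5],0],[[0,0,1.5],0]]'
python3 -m inch '[[[0,0,1],0],[[0,0,1],0]]'; done
```

```text
time: 10.97
ee_pos: [0.5321, -0.1043, 0.0048]
tcp_rot: [145.0, 90.0, 50.6]
wrist_force: [1.0, 2.6, -0.4]
opening: 0.0427
time: 11.13
ee_pos: [0.5319, -0.1074, 0.0048]
tcp_rot: [126.4, 90.0, 32.0]
wrist_force: [0.9, 3.9, 0.7]
opening: 0.0429
time: 11.3
ee_pos: [0.5318, -0.1094, 0.0048]
tcp_rot: [117.5, 90.0, 23.1]
wrist_force: [0.4, 4.3, 1.4]
opening: 0.0426
```

```bash
python3 -m inch '[[[0,0,1],0],[[0,0,1],0]]' | grep -E 'pos|force'
python3 -m inch '[[[0,0,1],0],[[0,0,1],0]]'| grep -E 'pos|force'
python3 -m inch '[[[0,0,1],0]]'| grep -E 'pos|force'
```

```text
ee_pos: [0.5316, -0.1108, 0.0048]
wrist_force: [1.3, 11.9, 2.0]
ee_pos: [0.5316, -0.1109, 0.0048]
wrist_force: [1.6, 22.2, 2.6]
ee_pos: [0.5316, -0.111, 0.0048]
wrist_force: [1.1, 28.8, 4.4]
```

It's firmly against the plinth (28.8 N, no further motion). I'll back off, lift clear and look.

```bash
python3 -m inch '[[[0,0,-6],0],[[0,0,-6],0],[[0,0,-12],0],[[0,0,-20],0],[[0,0,-20],0],[[0,0,-20],0],[[-20,0,-10],0],[[-30,0,0],0]]'| grep -E 'pos|force'
python3 -m inch '[[[-30,0,-20],0],[[-30,0,-30],0],[[-30,0,-30],0],[[-30,0,-30],0],[[0,0,-30],0],[[0,0,0],0],[[0,0,0],0]]'| grep -E 'pos|force'
python3 - <<'E'
from h import *
s=shot('scene');c=shot('top')
cv2.imwrite('pics/s8.png',np.hstack([cv2.resize(s['color'][80:230,80:230],(400,400)),cv2.resize(c['color'][140:280,370:510],(400,400),interpolation=2)])[:,:,::-1])
u0,v0=380,150; sub=cv2.cvtColor(c['color'],cv2.COLOR_RGB2HSV)[150:270,380:455]
b=cv2.inRange(sub,(18,110,90),(30,255,255)); ct=max(cv2.findContours(b,0,1)[0],key=cv2.contourArea)
B=cv2.boxPoints(cv2.minAreaRect(ct))+[u0,v0]; P=onplane(c,B,.018)[:,:2]
print(B.round(1).tolist(),P.round(4).tolist())
n=np.array([-.0784,-.9969]); print('dist to face',((np.array([.538,-.206])-P)@n).round(4))
E
```

```text
ee_pos: [0.5366, -0.0185, 0.0524]
wrist_force: [0.9, 0.7, 0.1]
ee_pos: [0.5491, 0.1189, 0.1731]
wrist_force: [-0.2, 0.1, -0.8]
[[408.4, 235.8], [410.8, 195.5], [436.3, 197.0], [433.9, 237.3]] [[0.4763, -0.1192], [0.5842, -0.1298], [0.5787, -0.1997], [0.4704, -0.1885]]
dist to face [0.0817 0.0796 0.0095 0.0122]
```

View pics/s8.png

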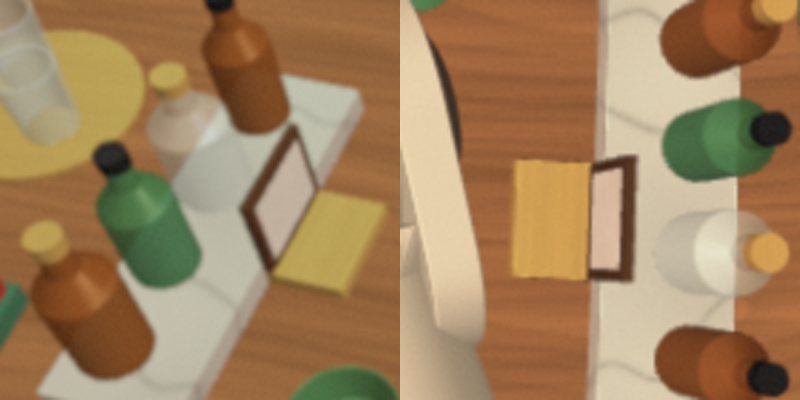

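Both front corners of the foot measure 80–82 mm from the face, and the foot is 80 mm deep. The stand is flush and upright, and the arm is clear.

```bash
python3 -m inch '[[[0,0,0],0],[[0,0,0],0]]'|grep time; python3 -c "
from h import *
print(bot.job_done())"
```

```text
time: 13.23
the job is handed in; nothing more can be done
None
```

The menu stand is upright with its back against the front of the plinth, and I handed the job in at about 13 s of the 64 s limit. The hand-in gives no verdict.

**What I did:** I picked the stand farthest to the robot's right. I tipped it upright by pushing the top of its foot with two fingertips. Then I pushed the foot's front edge along the board, turning the stand about 19° to square it with the plinth.

**Last checks:**
- **Fit:** In the top view the two front corners of the foot were 81.7 mm and 79.6 mm from the plinth face. The foot is 80 mm deep, so both heel ends are within about 2 mm of the face.
- **Position:** The stand's middle is about 15–20 mm from the middle of the plinth face.
- **Bystanders and arm:** The arm is well clear and touches nothing. I never moved near the bystanders and saw no change in those still in view, but I did not measure them again.

**Close to the limit:** On the last 1 mm step against the plinth the wrist force reached 28.8 N along the push, about 29 N in all. That is just under the 30 N limit, and I backed off at once.

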